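# Index the gluing turntable to the flagged hole

### The job

Turn the felt panel round on its indexing turntable: draw the crank's spring pin up out of the loading slot by its knob, swing the crank round to the hole beside the red marker and let the pin down until it has dropped fully home in that hole, then let go. Feel for the hole gently: the pin must never be pressed against the plate or the side of a slot or hole with more than 20 N. Leave everything else where it lies.

Things in the scene. Friction and masses are not known exactly. Their poses are not given: they have to be found in the camera images.
- board: plywood board 400 x 400 x 20 mm fixed to the table, carrying the index plate; origin under its centre, straight below the turntable's axis; its -x side faces the robot, give or take 0.3 rad. The aluminium plate on it is 340 x 340 x 14 mm, centred on the axis, top 34 mm above the table, screwed down up to 0.14 rad askew either way (not measured)
- axis (a point): point on the turntable's vertical axis, at the height of the panel's top face, 76 mm above the table
- turntable (a joint): turntable angle, rad; 0 = crank along the board's -x, positive anticlockwise from above, range -1.35 to 1.35; starts near 0. Carries a 110 mm square felt panel and a blue crank, a bar 30 mm wide, top 54 mm above the table, reaching 162 mm from the axis; a 24 mm sleeve on it, top at 68 mm, guides the pin. Little friction (about 2 N at the knob); stays where left
- pin (a joint): lift of the sprung index pin, m; 0 = down on its stop (fully home), 0.010 = tip level with the plate's top face, 0.018 = upper stop. The spring pushes it down with 4 N at 0, 6 N at 0.010, 7 N at 0.015; pin and knob weigh 60 g
- knob (a point): middle of the pin's knob, an upright black cylinder 28 mm across, 30 mm high (yellow dot on top), on the pin's axis 145 mm from the turntable's axis; 97 mm above the table when the pin is home, 15 mm under the knob's top; rises with the pin. Under the knob 14 mm of bare 8 mm pin shows, then the sleeve. Nothing else on the turntable is above 76 mm
- pin_tip (a point): round-nosed lower end of the 8 mm pin, on the knob's axis; 24 mm above the table when home, that is 10 mm below the plate's top face
- axis_top (a point): point on the turntable's axis level with the plate's top, 34 mm above the table. At 145 mm radius about it the plate has a slot (66 mm along the circle; the pin starts in it) towards the board's -x and four holes 10 mm wide, at -1.04, -0.62, 0.62, 1.04 rad from the slot's middle (sense of turntable). The plate being askew, all lie up to 0.14 rad (20 mm along the circle) off their place on the board
- red_marker: red disc magnet 20 mm across, 5 mm high, fixed on the plate's top, 172 mm from the axis, at one of the board's angles -1.04, -0.62, 0.62, 1.04 rad (drawn anew each time). It marks the hole to use, the nearest one; grey ones mark the others. Being set out from the board, it is up to 0.14 rad (20 mm along the circle) off its hole, either way. Origin under its centre
- tape_roll: roll of clear tape, ring 64 mm across and 20 mm high, lying on a back corner of the index plate; bystander; origin under its centre
- weight: round brass weight, 52 mm across and 58 mm high, on the other back corner of the index plate; bystander; origin under its centre
- cutter: red knife handle, blade withdrawn, 150 x 28 x 14 mm, lying on the table; bystander; origin under its centre
- steel_rule: steel rule 250 x 30 x 4 mm (length along its x) lying on the table; bystander; origin under its centre
- glue_bottle: white bottle with red cap, 60 mm across, 160 mm high, standing; bystander; origin under its centre
- seam_roller: hand roller with wooden handle along its x, 180 mm long, 36 mm high; bystander; origin on its underside
- sample_panel: small loose felt-faced panel, 122 x 122 x 23 mm; bystander; origin under its centre
- mug: blue mug, 80 mm across, 90 mm high, handle at its +y; bystander; origin under its centre

How it is judged:
On the way, in this order (a step that is already met when the one before it is completed fails the run):
1. the pin is drawn up clear of the plate, still over the loading slot (value of joint pin above 0.0105 m and horizontal distance between pin_tip and red_marker above 0.06 m), for 0.1 s.
2. the crank is swung round until the pin is at the hole beside the red marker (horizontal distance between pin_tip and red_marker below 0.042 m), for 0.1 s.
At the end, for the whole second after the job is handed in: the pin is down on its stop (lift under 1.5 mm) in the hole beside the red marker (tip within 42 mm of the marker, seen from above), the turntable is at rest and the knob let go (value of joint pin below 0.0015 m and horizontal distance between pin_tip and red_marker below 0.042 m and velocity of joint turntable between -0.05 and 0.05 rad/s and contact force between the fingers and pin below 0.1 N); the robot touches nothing.
It fails at once if the pin is pressed or dragged against the plate with more than 20 N (contact force between pin and board above 20 N).
It fails at once if a bystander is moved more than 30 mm (distance of any of tape_roll, weight, cutter, steel_rule, glue_bottle, seam_roller, sample_panel, mug from where it was at the start of the episode above 0.03 m).
It also fails if it takes over 72 s, if anything falls off the work surface, if the arm or the gripper's body presses on something with over 40 N, if the wrist force passes 120 N, or if a joint passes its speed limit or range.

### The arm

A 6-joint arm with a two-finger parallel gripper is mounted at the origin on the work surface. World frame = base frame: x ahead of the robot, y to its left, z up, the work surface at z = 0. Lengths are in m, angles in rad, forces in N, time in s.
With the tool pointing down it reaches from about 0.4 to 0.925 m from the base axis. Payload 3.4 kg.
Tool frame: the origin (TCP) lies midway between the tips of the shut fingers; the grasp point (between the pads) lies robot.pinch_z behind it (robot.pinch_z is the distance from the TCP to the grasp point, in m); x points along the fingers, y is the direction in which the jaws open and shut, and the axes are right-handed (so a half turn about x gives the same grasp; the last joint's range is limited). The gripper opens to 85 mm and grips with 20 to 120 N. Pads are 22 mm wide; open, the fingers measure 114 mm over their backs; the gripper's body (76 mm by 85 mm) begins 54 mm behind the grasp point. The pads swing forward as they close: fully open they stand 13 mm farther back than shut.
Start: joints at [1.173, 0.307, 1.506, -0, 1.328, -0.073], TCP at [0.183, 0.545, 0.208] pointing down, gripper open.
Joint ranges: [-3.12, 3.12], [-1.05, 2.28], [0.14, 2.33], [-1.42, 4.57], [0.1, 2.73], [-2.68, 2.68]. Speed limits (rad/s): [2.57, 2.57, 3.14, 3.14, 3.14, 3.14].

### API

Orientations are given as a unit quaternion [w, x, y, z].
In Python, from plant import monitor, imaging, robot gives the robot as it stands. The module is installed in compiled form; this text tells all that it offers.
- The arm moves only by the shell command python3 -m handwheel 'ROWS' [FORCE]. ROWS is a JSON object of lists of equal length, an entry for each row: "twist": the turn, a rotation vector about the world's x, y, z in degrees, a list of three; "slide": the shift along the world's x, y, z in units of 50 mm (1.0 is 50 mm), a list of three; "gripper": the opening, from 0 (shut) to 1 (fully open). A call has exactly 10 rows; each row shifts and turns the pose as measured when the row begins; what a row does not reach is not made up. A row lasts 1/10 s, in which the tool goes at most 50 mm and 8.59 degrees, less where a joint would pass 70% of its speed; a pose out of reach is approached as far as the arm can. A call is refused whole if a number of a shift passes 1 or a number of a turn 8.59, either way. A call with a gripper value outside its range is refused whole. The fingers move at their own pace and stop on an object; FORCE is the grip in N (left out, the last holds). Time passes only in rows, so rows that do not move let the fingers close, or fill a call up. It gives the time, the measured TCP pose, the force and the opening at its end, in the units of the state.
- monitor.get_obs(): the state, without advancing time (a new reading comes with each control period).
- imaging.camera(name): name is "scene" or "top"; returns (picture, depth): 400x640x3 uint8, red, green, blue; 400x640 float32, m along the optical axis (not along the pixel's ray), 0 where there is no reading.
- imaging.camera_model(name): a dict with "mtx" (3x3 intrinsics, pixels), "origin" and "attitude" of the camera in the world. Camera axes: x right, y down, z forward; pixel columns grow to the right and rows downward; lengths in m; the calibration is good to about 2 mm. A picture is of the moment at which its call begins. camera_model takes no time and is no camera call.
- robot.hand_in(): hands the job in, once; it reports no verdict.
The state is a dict: "time": time; "joint_pos": joint angles; "joint_velocities": joint speeds; "joint_torque": joint torques, N m; "tool_pos": TCP position; "orientation": TCP orientation; "ft_force": force on the tool from outside, world axes, zero at the start; "moment": the same for the moment, N m; "opening": finger opening in m.
Only numpy, scipy, OpenCV 4.12 (cv2) and the standard library are available. Lean on these libraries where they do the work, as an engineer would, in place of code of your own. Each camera call takes 0.05 s, during which the arm holds its last target.

## Working session

There is one attempt and no reset: what is moved stays moved. The work goes in short steps, Python scripts to look and compute and a shell command to move; the robot and the scene stay as the last step left them, time stands still between calls to the robot, and variables do not carry over. Pictures are saved under pics/ and viewed, and the job is handed in when it is done.

```bash
mkdir -p pics; python3 - <<'E'
from plant import monitor, imaging, robot
import cv2
o=monitor.get_obs(); print(o, robot.pinch_z)
for n in("scene","top"):
    p,d=imaging.camera(n); m=imaging.camera_model(n); print(n,m)
    cv2.imwrite(f"pics/{n}0.png",p[:,:,::-1])
    import numpy as np; np.savez(f"pics/{n}0.npz",p=p,d=d,K=np.array(m["mtx"]),o=np.array(m["origin"]),a=np.array(m["attitude"]))
E
```

```text
{'time': 0.0, 'joint_pos': array([ 1.17349152e+00,  3.07551272e-01,  1.50769505e+00, -5.41822995e-06,
        1.32841370e+00, -7.35099994e-02]), 'joint_velocities': array([-0.00158487, -0.00094718, -0.00014105, -0.00188351, -0.00063512,
        0.00082979]), 'joint_torque': array([-5.59681939e-04, -4.57555997e+01, -2.51917291e+01, -7.78465028e-05,
        1.30404183e-02, -1.12627612e-05]), 'tool_pos': array([0.18267966, 0.54440263, 0.20718538]), 'orientation': array([ 0.69769113,  0.11326759,  0.69802847, -0.11468999]), 'ft_force': array([-0.57195488,  0.4582953 , -0.41838259]), 'moment': array([-0.03953878, -0.01429088, -0.02782404]), 'opening': 0.0851624183910673} 0.0187
scene {'mtx': array([[394.63794416,   0.        , 318.46183168],
       [  0.        , 394.63794416, 198.61649824],
       [  0.        ,   0.        ,   1.        ]]), 'origin': array([ 1.13427381, -0.82164858,  0.69988603]), 'attitude': array([-0.4612857 ,  0.83077141,  0.27718101, -0.14214447])}
top {'mtx': array([[379.4801726 ,   0.        , 321.53827704],
       [  0.        , 379.4801726 , 202.05478975],
       [  0.        ,   0.        ,   1.        ]]), 'origin': array([ 0.37111198, -0.03820691,  1.56661987]), 'attitude': array([ 0.03678152, -0.69798271,  0.71420431, -0.03714094])}
```

View pics/scene0.png

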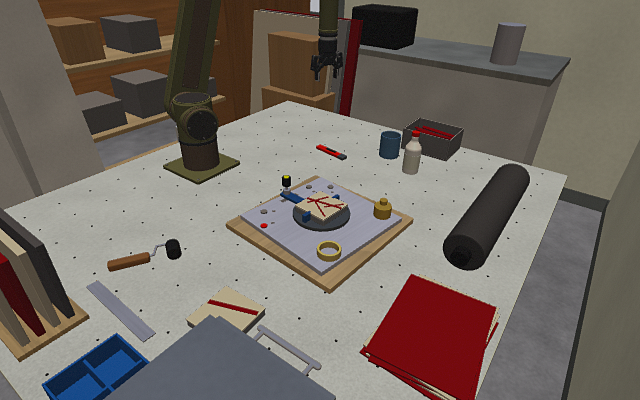

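View pics/top0.png

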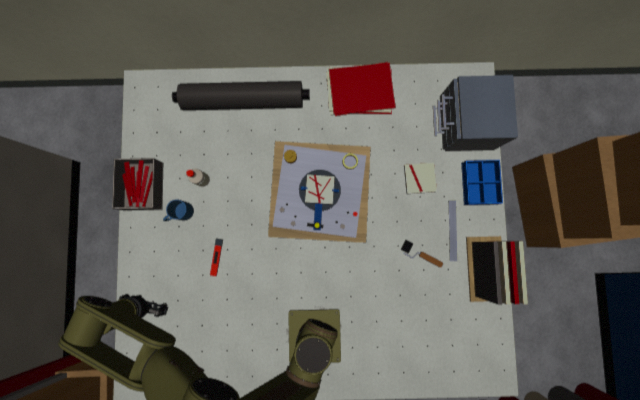

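The top view shows the board around (320,190), the crank knob at (317,225), the red marker at (355,213), the tape roll at (350,160) and the weight at (291,156). I'll enlarge it.

```bash
cat > h.py <<'E'
import numpy as np, cv2
from scipy.spatial.transform import Rotation as R
def load(f):
    z=np.load(f); return z['p'],z['d'],z['K'],z['o'],R.from_quat(np.roll(z['a'],-1)).as_matrix()
def ray(f,u,v,h):
    p,d,K,o,A=load(f); r=A@np.linalg.solve(K,[u,v,1.]); return o+r*(h-o[2])/r[2]
def proj(f,X):
    p,d,K,o,A=load(f); c=A.T@(np.array(X)-o); c=K@c; return c[:2]/c[2]
def crop(f,x0,y0,w,h,s,out):
    p=load(f)[0][y0:y0+h,x0:x0+w]
    cv2.imwrite(out,cv2.resize(p[:,:,::-1],None,fx=s,fy=s,interpolation=cv2.INTER_CUBIC))
E
python3 - <<'E'
from h import *
crop("pics/top0.npz",262,135,115,112,5,"pics/t1.png")
crop("pics/scene0.npz",222,165,200,130,4,"pics/s1.png")
E
```

```text
(no output)
```

View pics/t1.png

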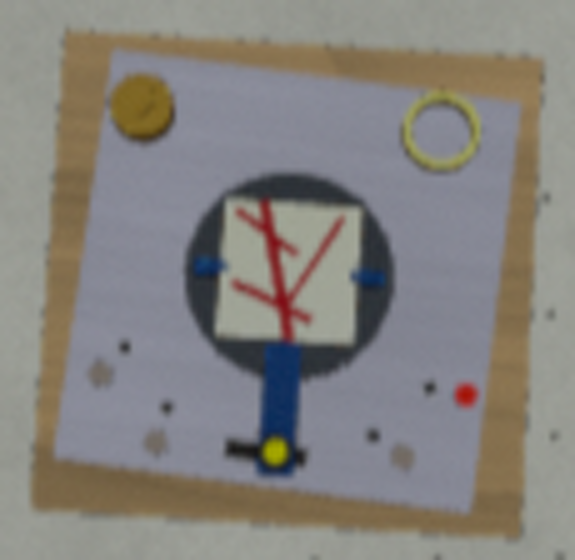

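View pics/s1.png

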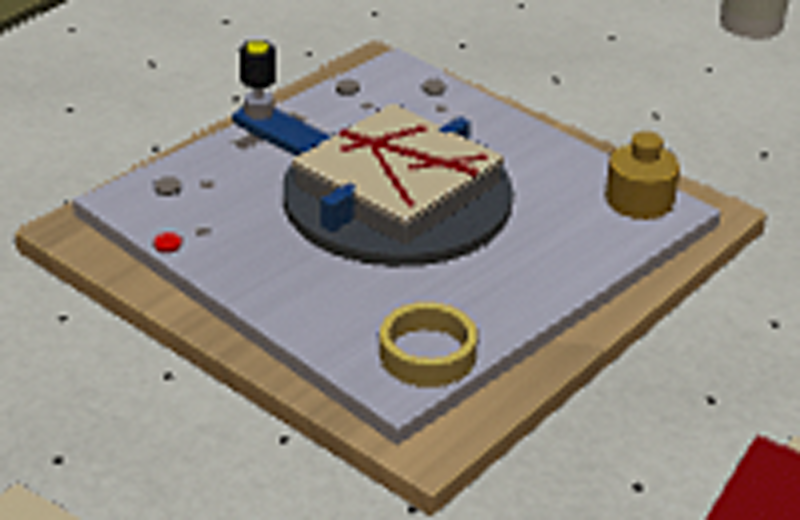

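The crop shows the red marker at (466,395), with the holes at (125,347), (167,407), (373,435) and (430,388). The hole to use is the last of these, the outer right one. The knob's dot is at (275,452).

```bash
python3 - <<'E'
from h import *
from scipy.optimize import least_squares
f="pics/top0.npz"
def P(cx,cy,h): return ray(f,(cx+.5)/5-.5+262,(cy+.5)/5-.5+135,h)[:2]
H=[P(*c,.034) for c in[(125,347),(167,407),(373,435),(430,388)]]
# top-view right = -y ; angles from slot, direction -x ; anticlockwise: -x -> -y
ang=np.array([-1.04,-.62,.62,1.04])
fun=lambda q:np.concatenate([q[:2]+.145*np.array([np.cos(np.pi+q[2]+a),np.sin(np.pi+q[2]+a)])-h for a,h in zip(ang,H)])
s=least_squares(fun,[.43,-.03,0]);print("axis,plate ang",s.x,"res mm",s.fun*1e3)
pl=np.array([P(*c,.034) for c in[(110,50),(522,102),(470,512),(55,460)]]);print("plate centre",pl.mean(0), "edges",np.linalg.norm(pl-np.roll(pl,1,0),axis=1))
e=pl[1]-pl[2]; print("plate ang from edge", np.arctan2(e[1],e[0])); e=pl[0]-pl[3]; print(np.arctan2(e[1],e[0]))
b=np.array([P(*c,.02) for c in[(65,32),(543,60),(522,535),(33,508)]]);print("board",b.mean(0),np.linalg.norm(b-np.roll(b,1,0),axis=1))
k=P(275,452,.112+.0);print("knob",k, "red",P(466,395,.039))
a=s.x[:2];print("knob r",np.linalg.norm(k-a),"ang",np.arctan2(-(k-a)[1],-(k-a)[0]))
print("holes",np.round(H,4)); q=s.x
t=q[:2]+.145*np.array([np.cos(np.pi+q[2]+1.04),np.sin(np.pi+q[2]+1.04)]);print("target",t)
E
```

```text
axis,plate ang [ 0.58065932 -0.03368394 -0.15748247] res mm [ 0.47568766  0.20691644 -0.41482037  0.23510659 -0.36363542 -0.16399316
  0.30276813 -0.27802987]
plate centre [ 0.58020648 -0.03342507] edges [0.34042088 0.34229672 0.3390906  0.33700171]
plate ang from edge -0.1588120450755494
-0.14322006269008694
board [ 0.58045277 -0.03456031] [0.39586615 0.39889812 0.3938432  0.39737505]
knob [ 0.43588486 -0.01976812] red [ 0.48154029 -0.1739148 ]
knob r 0.14544172831556684 ang -0.09582629120337345
holes [[ 0.5273  0.1011]
 [ 0.4777  0.0678]
 [ 0.4513 -0.0982]
 [ 0.4883 -0.1454]]
target [ 0.48855405 -0.14567331]
```

```bash
cat >> h.py <<'E'
def st():
    from plant import monitor
    o=monitor.get_obs(); A=R.from_quat(np.roll(o['orientation'],-1)).as_matrix()
    print("t",o['time'],"tcp",np.round(o['tool_pos'],4),"x",np.round(A[:,0],3),"y",np.round(A[:,1],3),"yaw_y deg",round(float(np.degrees(np.arctan2(A[1,1],A[0,1]))),2),"F",np.round(o['ft_force'],2),"M",np.round(o['moment'],2),"open",round(float(o['opening']),4),"q",np.round(o['joint_pos'],3))
    return o
E
python3 - <<'E'
from h import *
st()
E
```

```text
t 0.1 tcp [0.1827 0.5445 0.2073] x [-0.001 -0.002 -1.   ] y [ 0.318  0.948 -0.002] yaw_y deg 71.45 F [-0.52  0.91 -0.19] M [-0.07 -0.   -0.01] open 0.0855 q [ 1.174  0.308  1.508  0.     1.328 -0.074]
```

```bash
python3 -m handwheel '{"slide":[[0.36,-0.43,0],[0.36,-0.43,0],[0.36,-0.43,0],[0.36,-0.43,0],[0.36,-0.43,0],[0.36,-0.43,0],[0.36,-0.43,0],[0.36,-0.43,0],[0.36,-0.43,0],[0.36,-0.43,0]],"twist":[[0,0,-8.5],[0,0,-8.5],[0,0,-8.5],[0,0,-8.5],[0,0,-8.5],[0,0,-8.5],[0,0,-8.5],[0,0,-8.5],[0,0,-8.5],[0,0,-8.5]],"gripper":[1,1,1,1,1,1,1,1,1,1]}' 40; python3 -c "
from h import *
st()"
```

```text
time: 1.1
tool_pos: [0.3635, 0.3214, 0.2024]
orientation: [-0.43, -0.557, -0.434, 0.562]
ft_force: [-0.2, 0.3, 0.4]
opening: 0.0851
t 1.1 tcp [0.3635 0.3214 0.2024] x [-0.009 -0.    -1.   ] y [ 0.967 -0.253 -0.009] yaw_y deg -14.67 F [-0.21  0.33  0.42] M [-0.02 -0.03 -0.03] open 0.0851 q [0.633 0.19  1.688 0.005 1.271 0.887]
```

```bash
python3 -m handwheel '{"slide":[[0.145,-0.68,0],[0.145,-0.68,0],[0.145,-0.68,0],[0.145,-0.68,0],[0.145,-0.68,0],[0.145,-0.68,0],[0.145,-0.68,0],[0.145,-0.68,0],[0.145,-0.68,0],[0.145,-0.68,0]],"twist":[[0,0,-8.1],[0,0,-8.1],[0,0,-8.1],[0,0,-8.1],[0,0,-8.1],[0,0,-8.1],[0,0,-8.1],[0,0,-8.1],[0,0,-8.1],[0,0,-8.1]],"gripper":[1,1,1,1,1,1,1,1,1,1]}'; python3 -c "
from h import *
st()"
```

```text
time: 2.1
tool_pos: [0.4364, -0.0314, 0.1997]
orientation: [0.059, -0.703, 0.052, 0.707]
ft_force: [0.3, -0.2, 0.1]
opening: 0.0855
t 2.1 tcp [ 0.4364 -0.0314  0.1997] x [-0.005  0.01  -1.   ] y [-0.157 -0.988 -0.009] yaw_y deg -99.05 F [ 0.27 -0.22  0.07] M [-0.01 -0.08  0.04] open 0.0855 q [-0.177  0.124  1.781  0.01   1.243  1.549]
```

```bash
python3 -m handwheel '{"slide":[[0,0.12,0],[0,0.12,0],[0,0,0],[0,0,-0.3],[0,0,-0.3],[0,0,-0.3],[0,0,-0.2],[0,0,0],[0,0,0],[0,0,0]],"twist":[[0,0,1.7],[0,0,1.7],[0,0,0],[0,0,0],[0,0,0],[0,0,0],[0,0,0],[0,0,0],[0,0,0],[0,0,0]],"gripper":[1,1,1,1,1,1,1,1,1,1]}'; python3 -c "
from h import *
st()
from plant import imaging
for n in('scene','top'):
    p,d=imaging.camera(n); m=imaging.camera_model(n)
    np.savez(f'pics/{n}1.npz',p=p,d=d,K=np.array(m['mtx']),o=np.array(m['origin']),a=np.array(m['attitude']))
crop('pics/scene1.npz',230,110,130,120,5,'pics/s2.png')
crop('pics/top1.npz',262,135,115,112,5,'pics/t2.png')
"
```

```text
time: 3.1
tool_pos: [0.4352, -0.0149, 0.143]
orientation: [0.034, -0.704, 0.027, 0.709]
ft_force: [0.1, 0.2, 1.3]
opening: 0.0857
t 3.1 tcp [ 0.4352 -0.0149  0.143 ] x [-0.006  0.01  -1.   ] y [-0.085 -0.996 -0.01 ] yaw_y deg -94.89 F [0.12 0.22 1.31] M [ 0.01 -0.01 -0.02] open 0.0857 q [-0.14   0.184  1.871  0.01   1.095  1.512]
```

View pics/s2.png

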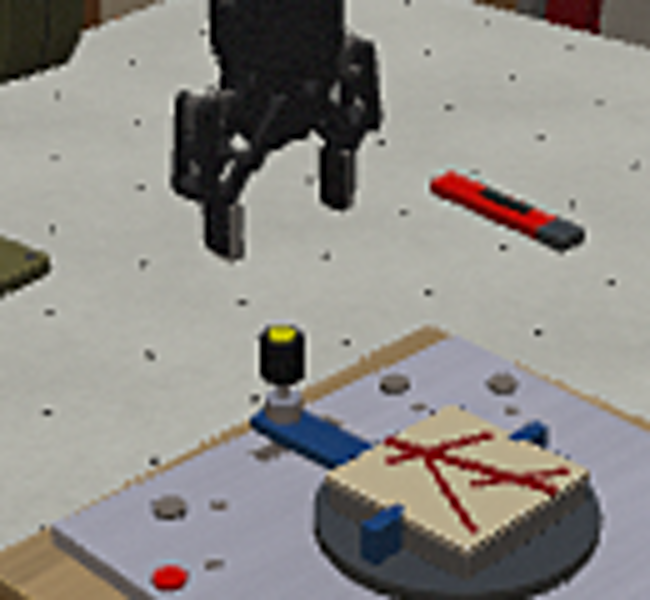

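The fingers are open above the knob, whose dot is at crop (283,335). I'll cross-check the knob position using the scene camera.

```bash
python3 -c "
from h import *
g=lambda x,y,h:print(ray('pics/scene1.npz',(x+.5)/5-.5+230,(y+.5)/5-.5+110,h))
g(282,334,.112);g(170,577,.039);g(215,565,.034);g(218,506,.034)
print(proj('pics/scene1.npz',[.4352,-.0149,.143]))
"
```

```text
[ 0.43955147 -0.02342046  0.112     ]
[ 0.48601115 -0.17857077  0.039     ]
[ 0.49345444 -0.14935686  0.034     ]
[ 0.45440876 -0.10314423  0.034     ]
[286.47398047 165.93935962]
```

View pics/t2.png

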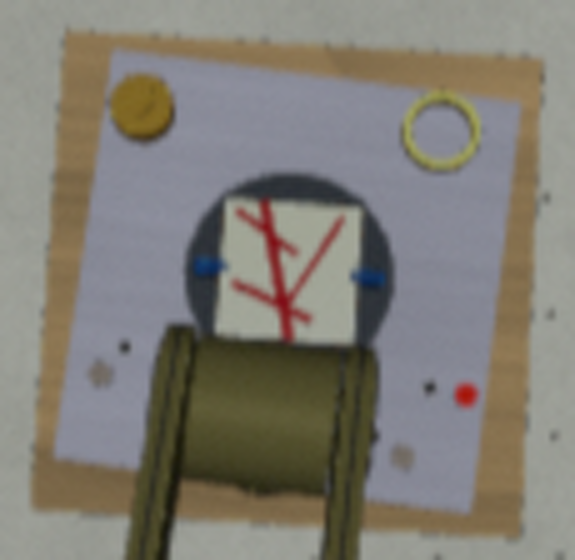

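```bash
python3 -m handwheel '{"slide":[[0.05,-0.13,0],[0,0,0],[0,0,-0.3],[0,0,-0.3],[0,0,-0.3],[0,0,-0.2],[0,0,-0.14],[0,0,0],[0,0,0],[0,0,0]],"twist":[[0,0,0],[0,0,0],[0,0,0],[0,0,0],[0,0,0],[0,0,0],[0,0,0],[0,0,0],[0,0,0],[0,0,0]],"gripper":[1,1,1,1,1,1,1,1,1,1]}'; python3 -c "
from h import *
st()
from plant import imaging
for n in('scene',):
    p,d=imaging.camera(n); m=imaging.camera_model(n)
    np.savez(f'pics/{n}2.npz',p=p,d=d,K=np.array(m['mtx']),o=np.array(m['origin']),a=np.array(m['attitude']))
crop('pics/scene2.npz',230,130,110,100,6,'pics/s3.png')
"
```

```text
time: 4.2
tool_pos: [0.4428, -0.0248, 0.0825]
orientation: [-0.034, 0.708, -0.028, -0.705]
ft_force: [0.2, -0.3, 0.4]
opening: 0.0855
t 4.2 tcp [ 0.4428 -0.0248  0.0825] x [ 0.004  0.008 -1.   ] y [-0.089 -0.996 -0.009] yaw_y deg -95.1 F [ 0.2  -0.3   0.44] M [-0.01  0.04 -0.  ] open 0.0855 q [-0.159  0.271  1.946  0.011  0.921  1.494]
```

View pics/s3.png

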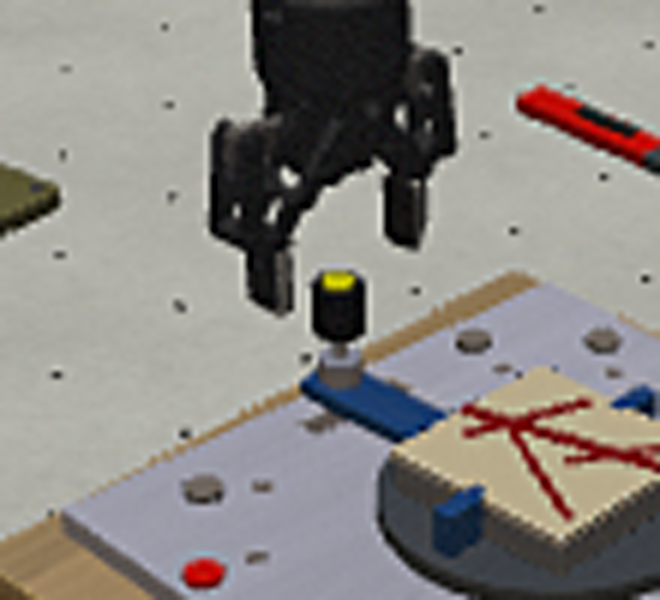

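```bash
python3 -c "
from h import *
st()
f='pics/scene2.npz'
for X in ([.4428,-.0248,.0825],[.4428,-.0248,.0955],[.4377,-.0216,.112],[.4366,.0178,.0955],[.4435,-.067,.0955]):
  u=proj(f,X); print(X,(u-[230,130])*6)
p,d,K,o,A=load(f)
def w(cx,cy):
  u,v=cx/6+230-.4,cy/6+130-.4
  z=d[int(round(v)),int(round(u))]; return o+A@(np.linalg.solve(K,[u,v,1.])*z)
for c in((280,295),(262,290),(400,230),(415,235),(338,282),(338,305)): print(c,w(*c))
"
```

```text
t 4.25 tcp [ 0.443  -0.0248  0.0827] x [ 0.005  0.008 -1.   ] y [-0.089 -0.996 -0.009] yaw_y deg -95.1 F [ 0.5  -0.58 -1.1 ] M [-0.    0.01  0.01] open 0.0854 q [-0.159  0.271  1.946  0.011  0.921  1.494]
[0.4428, -0.0248, 0.0825] [340.49496572 331.53752436]
[0.4428, -0.0248, 0.0955] [339.90077686 309.59023934]
[0.4377, -0.0216, 0.112] [335.53471207 275.93914843]
[0.4366, 0.0178, 0.0955] [383.35777615 274.2161814 ]
[0.4435, -0.067, 0.0955] [286.24639351 343.10111951]
(280, 295) [ 0.44609497 -0.07455298  0.12864508]
(262, 290) [ 0.4394985  -0.08011652  0.13160123]
(400, 230) [0.44763796 0.01656292 0.1272369 ]
(415, 235) [0.45635462 0.01802093 0.126597  ]
(338, 282) [ 0.44057162 -0.02492677  0.11231268]
(338, 305) [ 0.44563859 -0.03124126  0.10349166]
```

```bash
python3 -c "
from h import *
f='pics/scene2.npz'
p,d,K,o,A=load(f)
v,u=np.mgrid[0:400,0:640]
P=o+np.einsum('ij,jhw,hw->hwi',A,np.einsum('ij,jhw->ihw',np.linalg.inv(K),np.stack([u,v,np.ones_like(u)]).astype(float)),d)
# gripper fingers region
for (x0,x1,y0,y1) in((268,280,158,183),(292,303,155,173)):
  for y in range(y0,y1):
    print(y,[ '%d:%.3f,%.3f,%.3f'%(x,*P[y,x]) for x in range(x0,x1,3)])
"
```

```text
158 ['268:0.432,-0.090,0.198', '271:0.449,-0.095,0.205', '274:0.428,-0.061,0.186', '277:0.180,0.223,-0.002']
159 ['268:0.438,-0.096,0.199', '271:0.451,-0.098,0.204', '274:0.433,-0.067,0.186', '277:0.185,0.218,-0.002']
160 ['268:0.438,-0.096,0.196', '271:0.451,-0.098,0.200', '274:0.432,-0.066,0.182', '277:0.191,0.212,-0.003']
161 ['268:0.439,-0.097,0.193', '271:0.448,-0.095,0.196', '274:0.435,-0.069,0.181', '277:0.446,-0.068,0.184']
162 ['268:0.438,-0.097,0.190', '271:0.450,-0.097,0.194', '274:0.434,-0.068,0.177', '277:0.447,-0.069,0.182']
163 ['268:0.429,-0.088,0.180', '271:0.447,-0.095,0.189', '274:0.433,-0.067,0.173', '277:0.448,-0.071,0.180']
164 ['268:0.429,-0.088,0.177', '271:0.448,-0.095,0.186', '274:0.432,-0.066,0.169', '277:0.450,-0.073,0.178']
165 ['268:0.428,-0.088,0.174', '271:0.449,-0.097,0.184', '274:0.431,-0.066,0.166', '277:0.451,-0.074,0.175']
166 ['268:0.432,-0.092,0.173', '271:0.449,-0.098,0.181', '274:0.219,0.162,0.000', '277:0.448,-0.072,0.170']
167 ['268:0.436,-0.096,0.173', '271:0.448,-0.096,0.177', '274:0.446,-0.082,0.171', '277:0.452,-0.076,0.170']
168 ['268:0
[... 2839 characters left out ...]
0.132', '298:0.456,0.015,0.137', '301:0.298,0.227,-0.001']
167 ['292:0.275,0.201,-0.002', '295:0.441,0.018,0.128', '298:0.455,0.016,0.133', '301:0.305,0.219,0.001']
168 ['292:0.279,0.197,-0.003', '295:0.441,0.018,0.124', '298:0.454,0.017,0.129', '301:0.307,0.217,-0.002']
169 ['292:0.286,0.188,-0.001', '295:0.441,0.018,0.121', '298:0.454,0.017,0.125', '301:0.314,0.208,-0.001']
170 ['292:0.290,0.183,-0.002', '295:0.441,0.018,0.117', '298:0.455,0.015,0.123', '301:0.322,0.198,0.002']
171 ['292:0.298,0.174,-0.000', '295:0.305,0.183,-0.002', '298:0.455,0.015,0.120', '301:0.323,0.196,-0.001']
172 ['292:0.303,0.168,0.000', '295:0.310,0.177,-0.002', '298:0.319,0.184,-0.001', '301:0.324,0.195,-0.004']
```

The scene depth shows the fingertips about 20 mm higher than the TCP height implies. Lowering another 14 mm is safe either way, so I'll do that and look again.

```bash
python3 -m handwheel '{"slide":[[-0.1,0.05,0],[0,0,0],[0,0,-0.1],[0,0,-0.1],[0,0,-0.08],[0,0,0],[0,0,0],[0,0,0],[0,0,0],[0,0,0]],"twist":[[0,0,0],[0,0,0],[0,0,0],[0,0,0],[0,0,0],[0,0,0],[0,0,0],[0,0,0],[0,0,0],[0,0,0]],"gripper":[1,1,1,1,1,1,1,1,1,1]}'; cat >> h.py <<'E'
def snap(n,k,box=(230,130,110,100,6),save=True):
    from plant import imaging
    p,d=imaging.camera(n); m=imaging.camera_model(n)
    f=f'pics/{n}_{k}.npz'
    np.savez(f,p=p,d=d,K=np.array(m['mtx']),o=np.array(m['origin']),a=np.array(m['attitude']))
    if save: crop(f,*box,f'pics/{n}_{k}.png')
    return f
E
python3 -c "
from h import *
st(); snap('scene','a')"
```

```text
time: 5.25
tool_pos: [0.4382, -0.022, 0.0683]
orientation: [-0.034, 0.709, -0.028, -0.704]
ft_force: [0.2, -0.3, -0.1]
opening: 0.0853
t 5.25 tcp [ 0.4382 -0.022   0.0683] x [ 0.007  0.008 -1.   ] y [-0.088 -0.996 -0.009] yaw_y deg -95.08 F [ 0.18 -0.26 -0.13] M [-0.03  0.01 -0.01] open 0.0853 q [-0.155  0.287  1.975  0.012  0.875  1.497]
```

View pics/scene_a.png

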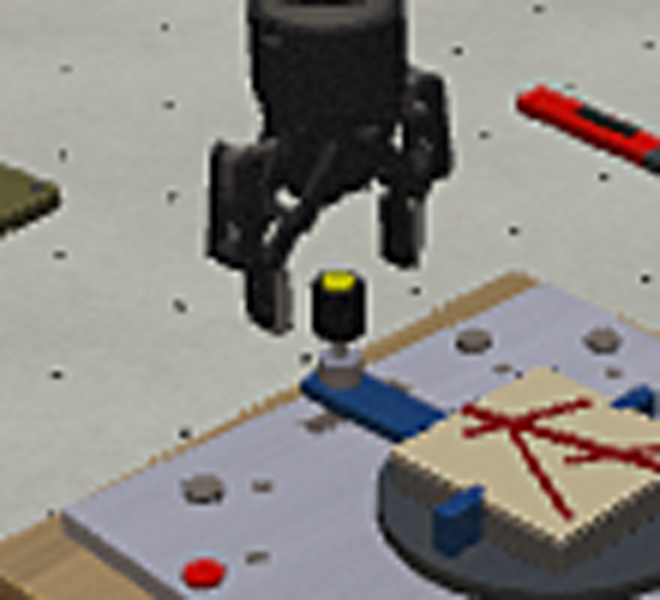

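```bash
python3 -c "
from h import *
f='pics/scene_a.npz'
p,d,K,o,A=load(f)
for X in ([.438,-.07,.1],[.438,-.07,.0813],[.4425,.02,.1],[.4425,.02,.0813]):
  print(X,(proj(f,X)-[230,130])*6)
v,u=np.mgrid[0:400,0:640]
P=o+np.einsum('ij,jhw->hwi',A,np.einsum('ij,jhw->ihw',np.linalg.inv(K),np.stack([u,v,np.ones_like(u)]).astype(float))*d)
for y in range(174,188):
    print(y,[ '%d:%.3f,%.3f,%.3f'%(x,*P[y,x]) for x in range(272,280,1)if P[y,x,2]>.06])
for y in range(167,177):
    print(y,[ '%d:%.3f,%.3f,%.3f'%(x,*P[y,x]) for x in range(294,301,1)if P[y,x,2]>.06])
for y in range(175,192):
    print(y,[ '%d:%.3f,%.3f,%.3f'%(x,*P[y,x]) for x in range(282,291,2)if P[y,x,2]>.02])
"
```

```text
[0.438, -0.07, 0.1] [273.59841549 334.26168538]
[0.438, -0.07, 0.0813] [275.02983913 366.37005369]
[0.4425, 0.02, 0.1] [394.64588482 268.47330973]
[0.4425, 0.02, 0.0813] [395.04141387 299.57391175]
174 ['272:0.444,-0.089,0.150', '273:0.440,-0.081,0.145', '274:0.442,-0.079,0.145', '275:0.445,-0.078,0.146', '276:0.447,-0.076,0.146', '277:0.445,-0.069,0.142']
175 ['272:0.433,-0.078,0.139', '273:0.439,-0.080,0.141', '274:0.440,-0.077,0.140', '275:0.439,-0.071,0.137', '276:0.442,-0.070,0.138', '277:0.445,-0.069,0.139']
176 ['272:0.429,-0.074,0.132', '273:0.438,-0.079,0.137', '274:0.441,-0.078,0.138', '275:0.442,-0.075,0.137', '276:0.447,-0.076,0.139', '277:0.446,-0.071,0.136']
177 ['272:0.432,-0.077,0.131', '273:0.439,-0.080,0.135', '274:0.443,-0.080,0.136', '275:0.442,-0.075,0.133', '276:0.444,-0.073,0.133', '277:0.446,-0.071,0.133']
178 ['272:0.433,-0.078,0.128', '273:0.439,-0.081,0.131', '274:0.443,-0.080,0.132', '275:0.442,-0.076,0.130', '276:0.445,-0.074,0.130', '277:0.445,-0.070,0.129']
179 ['272:0.433,-0.079,0.125', '273:0.438,-0.080,0.128', '274:0.441,-0.079,0.128', '275:0.441,-0.
[... 3554 characters left out ...]
3,-0.021,0.089']
185 ['282:0.433,-0.036,0.085', '284:0.439,-0.033,0.086', '286:0.447,-0.033,0.089', '288:0.452,-0.029,0.089', '290:0.451,-0.019,0.083']
186 ['284:0.438,-0.032,0.081', '286:0.445,-0.031,0.083', '288:0.449,-0.027,0.083']
187 ['286:0.438,-0.024,0.074']
188 ['284:0.429,-0.022,0.066', '286:0.439,-0.025,0.071', '288:0.439,-0.015,0.067', '290:0.395,0.047,0.022']
189 ['284:0.434,-0.028,0.067', '286:0.440,-0.025,0.068', '288:0.443,-0.020,0.067', '290:0.442,-0.009,0.061']
190 ['284:0.437,-0.031,0.066', '286:0.443,-0.029,0.067', '288:0.444,-0.021,0.064', '290:0.447,-0.015,0.062']
191 ['284:0.439,-0.034,0.065', '286:0.442,-0.028,0.063', '288:0.448,-0.026,0.064', '290:0.450,-0.019,0.062']
```

The tips are really at about 0.104 m. Closing here grips the upper part of the knob whichever height is right, so I'll close and check.

```bash
python3 -m handwheel '{"slide":[[0,0,0],[0,0,0],[0,0,0],[0,0,0],[0,0,0],[0,0,0],[0,0,0],[0,0,0],[0,0,0],[0,0,0]],"twist":[[0,0,0],[0,0,0],[0,0,0],[0,0,0],[0,0,0],[0,0,0],[0,0,0],[0,0,0],[0,0,0],[0,0,0]],"gripper":[0.6,0.5,0.45,0.4,0.36,0.33,0.3,0.25,0.2,0.15]}' 40;
python3 -c "
from h import *
st(); snap('scene','b')"
```

```text
time: 6.3
tool_pos: [0.4385, -0.0215, 0.069]
orientation: [-0.035, 0.709, -0.028, -0.704]
ft_force: [-0.5, 1.5, 2.5]
opening: 0.0265
t 6.3 tcp [ 0.4385 -0.0215  0.069 ] x [ 0.008  0.009 -1.   ] y [-0.089 -0.996 -0.009] yaw_y deg -95.09 F [-0.46  1.45  2.55] M [ 0.03  0.04 -0.  ] open 0.0265 q [-0.154  0.285  1.975  0.013  0.875  1.497]
```

View pics/scene_b.png

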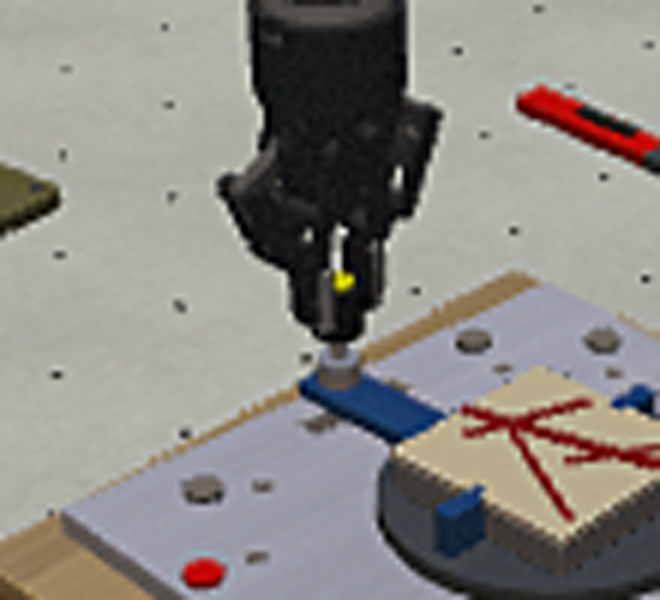

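The knob is gripped over most of its height, so I'll lift the pin about 14 mm.

```bash
python3 -m handwheel '{"slide":[[0,0,0.07],[0,0,0.07],[0,0,0.07],[0,0,0.07],[0,0,0],[0,0,0],[0,0,0],[0,0,0],[0,0,0],[0,0,0]],"twist":[[0,0,0],[0,0,0],[0,0,0],[0,0,0],[0,0,0],[0,0,0],[0,0,0],[0,0,0],[0,0,0],[0,0,0]],"gripper":[0.15,0.15,0.15,0.15,0.15,0.15,0.15,0.15,0.15,0.15]}' 40;
python3 -c "
from h import *
st(); snap('scene','c')"
```

```text
time: 7.35
tool_pos: [0.4384, -0.0215, 0.0821]
orientation: [-0.035, 0.709, -0.028, -0.704]
ft_force: [2.2, 0.5, -6.9]
opening: 0.0262
t 7.35 tcp [ 0.4384 -0.0215  0.0821] x [ 0.006  0.009 -1.   ] y [-0.089 -0.996 -0.009] yaw_y deg -95.1 F [ 2.23  0.49 -6.94] M [ 0.05 -0.35  0.  ] open 0.0262 q [-0.154  0.265  1.957  0.012  0.914  1.498]
```

View pics/scene_c.png

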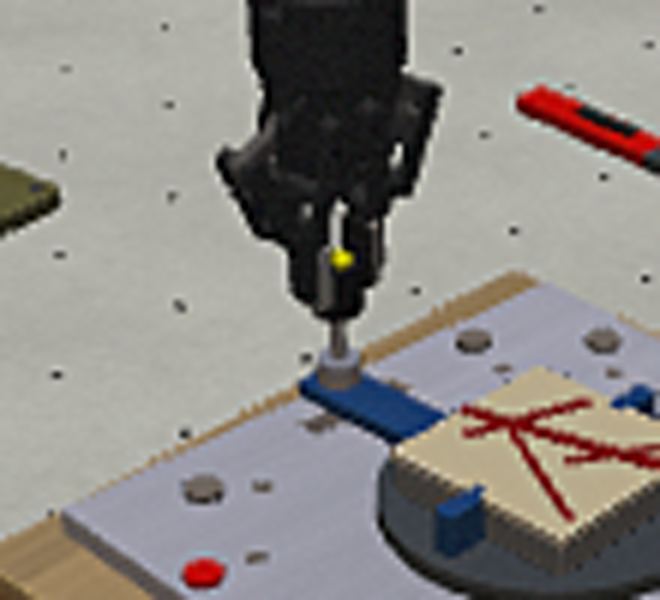

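Lift reads about 13 mm: the dot rose 23 px and Fz is -7 N. Next I'll work out the arc.

```bash
cat > arc.py <<'E'
from h import *
import sys
ax=np.array([.5832,-.0354])
o=st(); k=o['tool_pos'][:2]; d=k-ax
a0=np.arctan2(-d[1],-d[0]); print("r",np.linalg.norm(d),"ang",a0)
a1=float(sys.argv[1]); n=int(sys.argv[2])
p=k
for a in np.linspace(a0,a1,n+1)[1:]:
    q=ax-.1455*np.array([np.cos(a),np.sin(a)]); print(np.round((q-p)/.05,3),"deg",round(np.degrees((a1-a0)/n),2)); p=q
E
python3 arc.py 0.40 10
```

```text
t 7.4 tcp [ 0.4384 -0.0215  0.0821] x [ 0.007  0.009 -1.   ] y [-0.089 -0.996 -0.009] yaw_y deg -95.09 F [ 2.06  0.48 -7.84] M [-0.01 -0.36 -0.  ] open 0.0269 q [-0.154  0.265  1.957  0.012  0.914  1.498]
r 0.1454519419602716 ang -0.0956857941825941
[-0.011 -0.144] deg 2.84
[-0.003 -0.144] deg 2.84
[ 0.004 -0.144] deg 2.84
[ 0.011 -0.144] deg 2.84
[ 0.018 -0.143] deg 2.84
[ 0.025 -0.142] deg 2.84
[ 0.032 -0.141] deg 2.84
[ 0.039 -0.139] deg 2.84
[ 0.046 -0.137] deg 2.84
[ 0.053 -0.134] deg 2.84
```

```bash
python3 -m handwheel '{"slide":[[-0.01,-0.144,0],[0,-0.144,0],[0.004,-0.144,0],[0.011,-0.144,0],[0.018,-0.143,0],[0.025,-0.142,0],[0.032,-0.141,0],[0.039,-0.139,0],[0.046,-0.137,0],[0.053,-0.134,0]],"twist":[[0,0,2.84],[0,0,2.84],[0,0,2.84],[0,0,2.84],[0,0,2.84],[0,0,2.84],[0,0,2.84],[0,0,2.84],[0,0,2.84],[0,0,2.84]],"gripper":[0.15,0.15,0.15,0.15,0.15,0.15,0.15,0.15,0.15,0.15]}' 40; python3 arc.py 0.80 10
```

```text
time: 8.4
tool_pos: [0.4502, -0.092, 0.0819]
orientation: [0.143, 0.693, 0.153, -0.689]
ft_force: [2.9, 2.4, -6.9]
opening: 0.0264
t 8.4 tcp [ 0.4502 -0.092   0.0819] x [ 0.002  0.016 -1.   ] y [ 0.409 -0.912 -0.014] yaw_y deg -65.83 F [ 2.95  2.36 -6.9 ] M [ 0.12 -0.48 -0.15] open 0.0264 q [-0.307  0.294  1.911  0.019  0.94   0.83 ]
r 0.14458238442392418 ang 0.4022226332346494
[ 0.031 -0.113] deg 2.28
[ 0.052 -0.104] deg 2.28
[ 0.056 -0.101] deg 2.28
[ 0.06  -0.099] deg 2.28
[ 0.064 -0.097] deg 2.28
[ 0.067 -0.094] deg 2.28
[ 0.071 -0.091] deg 2.28
[ 0.075 -0.088] deg 2.28
[ 0.078 -0.085] deg 2.28
[ 0.081 -0.082] deg 2.28
```

```bash
python3 -m handwheel '{"slide":[[0.046,-0.106,0],[0.052,-0.104,0],[0.056,-0.101,0],[0.06,-0.099,0],[0.064,-0.097,0],[0.067,-0.094,0],[0.071,-0.091,0],[0.075,-0.088,0],[0.078,-0.085,0],[0.081,-0.082,0]],"twist":[[0,0,2.2],[0,0,2.2],[0,0,2.2],[0,0,2.2],[0,0,2.2],[0,0,2.2],[0,0,2.2],[0,0,2.2],[0,0,2.2],[0,0,2.2]],"gripper":[0.15,0.15,0.15,0.15,0.15,0.15,0.15,0.15,0.15,0.15]}' 40; python3 arc.py 0.8825 6; python3 -c "
from h import *
snap('scene','d');snap('top','d',(262,135,115,112,5))"
```

```text
time: 9.4
tool_pos: [0.482, -0.1373, 0.0803]
orientation: [0.272, 0.65, 0.289, -0.649]
ft_force: [1.8, 2.0, -5.3]
opening: 0.0264
t 9.4 tcp [ 0.482  -0.1373  0.0803] x [-0.008  0.023 -1.   ] y [ 0.728 -0.686 -0.022] yaw_y deg -43.29 F [ 1.84  2.02 -5.3 ] M [-0.14 -0.63 -0.26] open 0.0264 q [-0.376  0.351  1.818  0.022  0.989  0.367]
r 0.14360348856490798 ang 0.7892344801468539
[ 0.006 -0.059] deg 0.89
[ 0.033 -0.031] deg 0.89
[ 0.033 -0.031] deg 0.89
[ 0.034 -0.03 ] deg 0.89
[ 0.034 -0.03 ] deg 0.89
[ 0.035 -0.029] deg 0.89
```

View pics/scene_d.png

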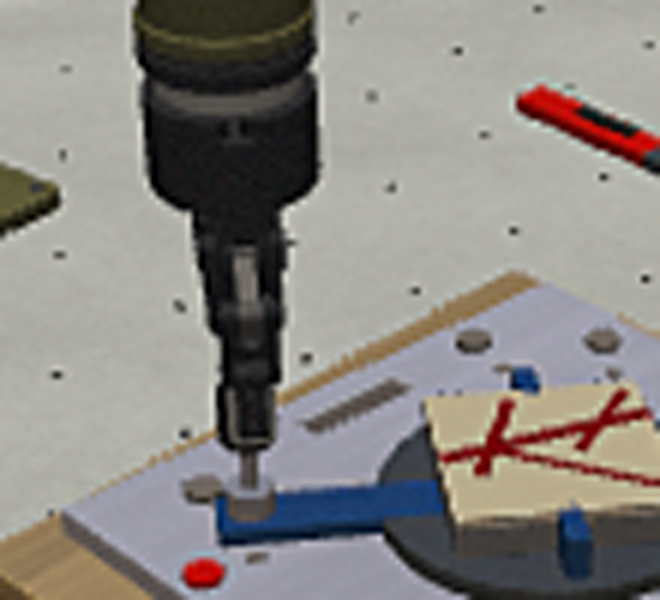

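View pics/top_d.png

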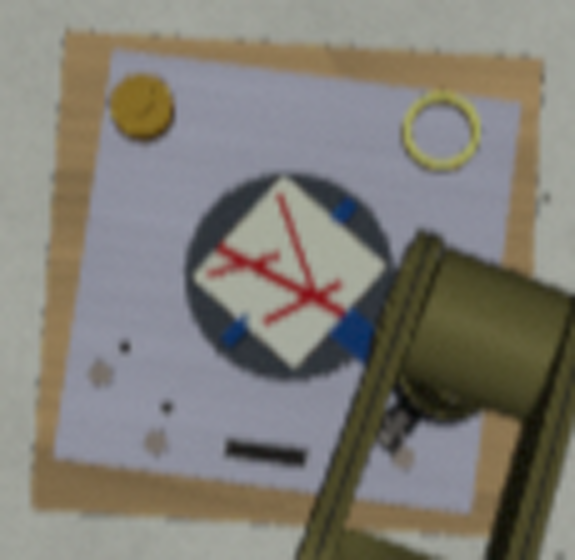

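```bash
cat > pan.py <<'E'
from h import *
import sys
from scipy.optimize import least_squares
def panel(f,guess):
    p,d,K,o,A=load(f); s=8
    # rectify top face plane z=.076 around axis
    ax=np.array([.5807,-.0337]); N=520; m=.00035
    H=[]
    g=np.array([[0,0],[N,0],[N,N],[0,N]],float)
    src=np.array([proj(f,[ax[0]+(N/2-b)*m,ax[1]+(N/2-a)*m,.076]) for a,b in g],np.float32)
    M=cv2.getPerspectiveTransform(src,g.astype(np.float32))
    im=cv2.warpPerspective(p,M,(N,N),flags=cv2.INTER_CUBIC)
    felt=((im.max(2)>125)&(im[:,:,0].astype(int)>im[:,:,2].astype(int)+12)).astype(np.uint8)
    felt=cv2.morphologyEx(felt,cv2.MORPH_OPEN,np.ones((9,9)))
    felt=cv2.morphologyEx(felt,cv2.MORPH_CLOSE,np.ones((25,25)))
    n,l,stt,_=cv2.connectedComponentsWithStats(felt); j=1+np.argmax(stt[1:,4]); c,_=cv2.findContours((l==j).astype(np.uint8),0,1)
    r=cv2.minAreaRect(c[0]); ctr=r[0]
    print("rect",r, "area",stt[j,4], "centre w",ax+[(N/2-ctr[1])*m,(N/2-ctr[0])*m],"size mm",np.array(r[1])*m*1e3)
    cv2.imwrite("pics/pan_%s.png"%f.split('/')[-1][:-4],im[:,:,::-1])
    return r[2]
for f in sys.argv[1:]: panel(f,0)
E
python3 pan.py pics/top0.npz pics/top_d.npz
python3 - <<'E'
from h import *
f='pics/top_d.npz'
g=lambda c:ray(f,(c[0]+.5)/5-.5+262,(c[1]+.5)/5-.5+135,.034)[:2]
m=g((265.5,449.5))-np.array([.58066,-.03368]);print("slot mid r,ang",np.hypot(*m),np.arctan2(-m[1],-m[0]))
crop(f,295,215,30,20,25,'pics/slot.png')
E
```

```text
rect ((252.4172821044922, 259.2479248046875), (264.2629699707031, 302.3597412109375), 4.957126140594482) area 37864 centre w [ 0.58096323 -0.03104605] size mm [ 92.49203949 105.82590942]
rect ((254.46762084960938, 263.93035888671875), (305.441162109375, 281.55023193359375), 44.51445388793945) area 39333 centre w [ 0.57932437 -0.03176367] size mm [106.90440674  98.54258118]
slot mid r,ang 0.14092158291722717 -0.16051773659862992
```

View pics/pan_top_d.png

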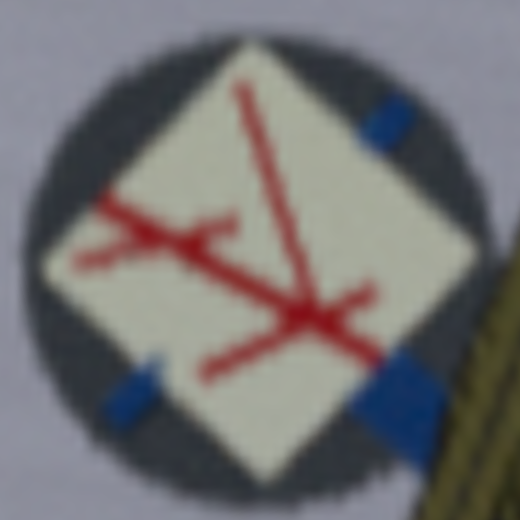

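View pics/slot.png

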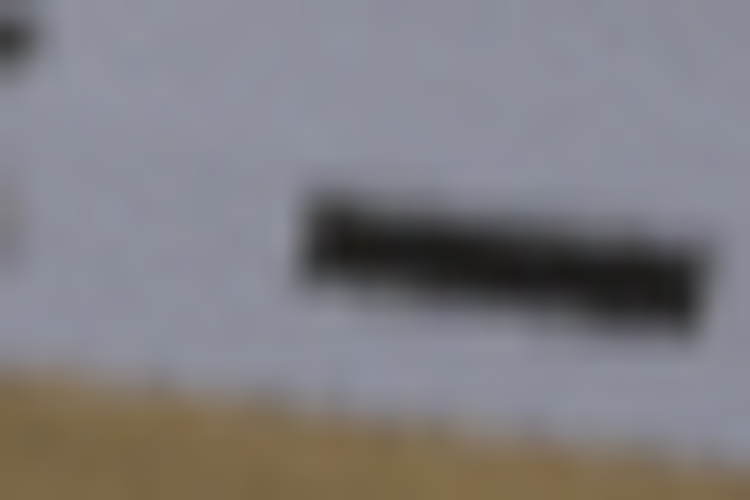

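The slot's middle gives the plate angle as -0.160 rad, which agrees with -0.158 from the holes. I'll measure the turntable's rotation by registering the panel images.

```bash
cat > ecc.py <<'E'
from h import *
import sys
def rect(f,N=520,m=.00035,ax=(.5807,-.0337)):
    p=load(f)[0]; g=np.array([[0,0],[N,0],[N,N],[0,N]],float)
    src=np.array([proj(f,[ax[0]+(N/2-b)*m,ax[1]+(N/2-a)*m,.076]) for a,b in g],np.float32)
    return cv2.cvtColor(cv2.warpPerspective(p,cv2.getPerspectiveTransform(src,g.astype(np.float32)),(N,N),flags=cv2.INTER_CUBIC),cv2.COLOR_RGB2GRAY)
def rot(f0,f1,guess):
    a,b=rect(f0),rect(f1); mask=np.zeros_like(a); cv2.circle(mask,(258,262),200,255,-1)
    M=cv2.getRotationMatrix2D((258,262),np.degrees(guess),1).astype(np.float32)
    cc,W=cv2.findTransformECC(a,b,M,cv2.MOTION_EUCLIDEAN,(3,300,1e-8),mask,5)
    ang=np.arctan2(W[0,1],W[0,0]); c=np.linalg.solve(np.eye(2)-W[:,:2],W[:,2])
    w=np.array([.5807,-.0337])+(260-c[::-1])*.00035
    print(f1,"rot rad",ang,"cc",cc,"centre",c,"axis w",w); return ang
if __name__=="__main__": rot('pics/top0.npz',sys.argv[1],float(sys.argv[2]))
E
python3 ecc.py pics/top_d.npz 0.885
```

```text
pics/top_d.npz rot rad 0.9115963 cc 0.9900836860390299 centre [258.47479886 259.83072618] axis w [ 0.58075925 -0.03316618]
```

```bash
python3 - <<'E'
from h import *
f='pics/scene_d.npz'
crop(f,255,190,40,40,15,'pics/sd.png')
g=lambda x,y,h:ray(f,(x+.5)/6-.5+230,(y+.5)/6-.5+130,h)[:2]
# where sleeve top centre should project for rot angles (crank angle), scene axis
for ax in ([.5847,-.0378],):
  for a in (.78,.80,.82,.84):
    q=np.array(ax)-.145*np.array([np.cos(a),np.sin(a)])
    print(a,[ (proj(f,[*q,h])-[255,190]+.5)*15-.5 for h in(.068,.054)])
E
```

```text
0.78 [array([250.65886144, 305.29192778]), array([253.89794146, 365.90375555])]
0.8 [array([251.51833127, 313.74514604]), array([254.75865005, 374.43052582])]
0.82 [array([252.68854541, 322.21119243]), array([255.92802728, 382.96988441])]
0.84 [array([254.17100931, 330.68654356]), array([257.40755258, 391.51827607])]
```

View pics/sd.png

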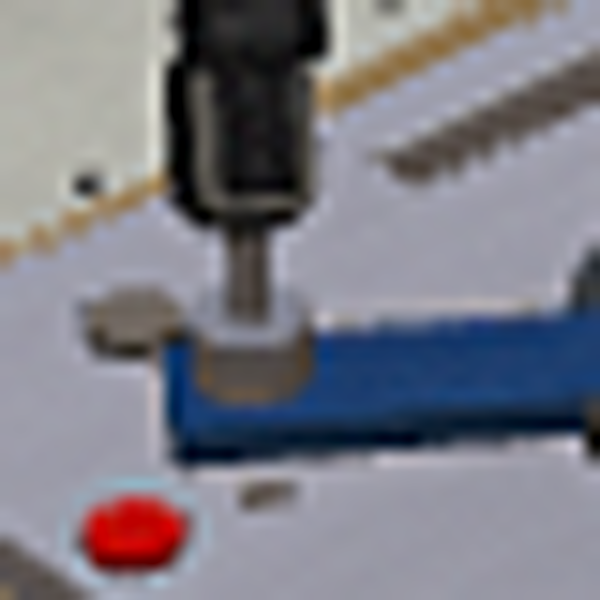

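The sleeve sits at about 0.81 rad in the scene view, which agrees with the 0.816 from registration. About 0.066 rad (9.6 mm) remains.

```bash
python3 -m handwheel '{"slide":[[0.03,-0.026,0.02],[0.03,-0.026,0.02],[0.03,-0.026,0],[0.03,-0.025,0],[0.025,-0.024,0],[0,0,0],[0,0,0],[0,0,0],[0,0,0],[0,0,0]],"twist":[[0,0,0.8],[0,0,0.8],[0,0,0.8],[0,0,0.8],[0,0,0.6],[0,0,0],[0,0,0],[0,0,0],[0,0,0],[0,0,0]],"gripper":[0.15,0.15,0.15,0.15,0.15,0.15,0.15,0.15,0.15,0.15]}' 40; python3 -c "
from h import *
st();snap('scene','e',(255,190,40,40,15));snap('top','e',(262,135,115,112,5))"; python3 ecc.py pics/top_e.npz .978
```

```text
time: 10.5
tool_pos: [0.4893, -0.1438, 0.0821]
orientation: [0.293, 0.639, 0.311, -0.639]
ft_force: [1.2, 1.1, -7.4]
opening: 0.0262
t 10.5 tcp [ 0.4893 -0.1438  0.0821] x [-0.01   0.022 -1.   ] y [ 0.772 -0.635 -0.022] yaw_y deg -39.41 F [ 1.22  1.12 -7.36] M [-0.28 -0.61 -0.21] open 0.0262 q [-0.382  0.36   1.796  0.02   1.004  0.295]
pics/top_e.npz rot rad 0.9763905 cc 0.9891559006312193 centre [258.57164495 259.96426614] axis w [ 0.58071251 -0.03320008]
```

View pics/scene_e.png

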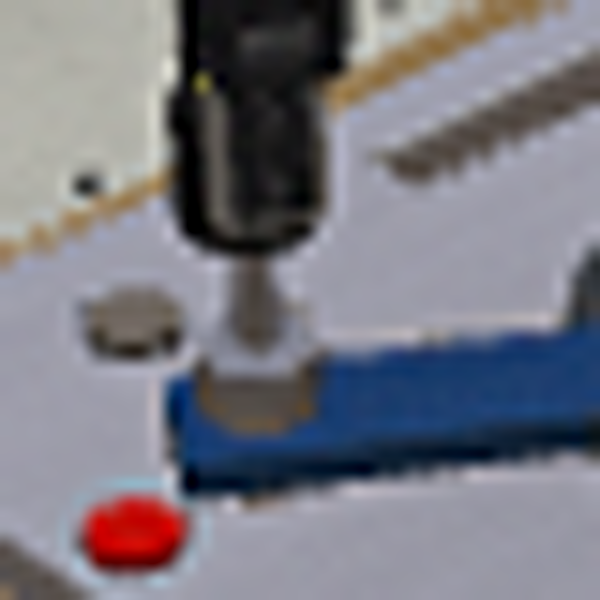

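Rotation is 0.976 rad against a target of 0.974–0.978. I'll lower gently.

```bash
python3 -m handwheel '{"slide":[[0,0,-0.02],[0,0,-0.02],[0,0,-0.01],[0,0,-0.01],[0,0,0],[0,0,0],[0,0,0],[0,0,0],[0,0,0],[0,0,0]],"twist":[[0,0,0],[0,0,0],[0,0,0],[0,0,0],[0,0,0],[0,0,0],[0,0,0],[0,0,0],[0,0,0],[0,0,0]],"gripper":[0.15,0.15,0.15,0.15,0.15,0.15,0.15,0.15,0.15,0.15]}' 40; python3 -c "
from h import *
st()"
```

```text
time: 11.6
tool_pos: [0.4894, -0.1438, 0.079]
orientation: [0.294, 0.639, 0.311, -0.639]
ft_force: [1.2, 0.7, -6.7]
opening: 0.0269
t 11.6 tcp [ 0.4894 -0.1438  0.079 ] x [-0.01   0.022 -1.   ] y [ 0.772 -0.635 -0.022] yaw_y deg -39.41 F [ 1.16  0.73 -6.66] M [-0.22 -0.57 -0.21] open 0.0269 q [-0.382  0.364  1.799  0.02   0.996  0.295]
```

```bash
python3 -m handwheel '{"slide":[[0,0,-0.01],[0,0,0],[0,0,-0.01],[0,0,0],[0,0,0],[0,0,0],[0,0,0],[0,0,0],[0,0,0],[0,0,0]],"twist":[[0,0,0],[0,0,0],[0,0,0],[0,0,0],[0,0,0],[0,0,0],[0,0,0],[0,0,0],[0,0,0],[0,0,0]],"gripper":[0.15,0.15,0.15,0.15,0.15,0.15,0.15,0.15,0.15,0.15]}' 40; python3 -c "
from h import *
st()"
```

```text
time: 12.6
tool_pos: [0.4894, -0.1438, 0.078]
orientation: [0.294, 0.639, 0.311, -0.639]
ft_force: [1.7, 0.5, -7.5]
opening: 0.0264
t 12.6 tcp [ 0.4894 -0.1438  0.078 ] x [-0.01   0.022 -1.   ] y [ 0.772 -0.635 -0.022] yaw_y deg -39.41 F [ 1.72  0.49 -7.51] M [-0.22 -0.57 -0.23] open 0.0264 q [-0.382  0.365  1.801  0.02   0.994  0.295]
```

```bash
python3 -m handwheel '{"slide":[[0,0,-0.01],[0,0,0],[0,0,-0.01],[0,0,0],[0,0,0],[0,0,0],[0,0,0],[0,0,0],[0,0,0],[0,0,0]],"twist":[[0,0,0],[0,0,0],[0,0,0],[0,0,0],[0,0,0],[0,0,0],[0,0,0],[0,0,0],[0,0,0],[0,0,0]],"gripper":[0.15,0.15,0.15,0.15,0.15,0.15,0.15,0.15,0.15,0.15]}' 40; python3 -c "
from h import *
st();snap('scene','f',(250,165,50,60,10))"
```

```text
time: 13.6
tool_pos: [0.4893, -0.1438, 0.077]
orientation: [0.293, 0.639, 0.311, -0.639]
ft_force: [0.8, 1.2, -5.6]
opening: 0.0263
t 13.6 tcp [ 0.4893 -0.1438  0.077 ] x [-0.01   0.022 -1.   ] y [ 0.772 -0.635 -0.022] yaw_y deg -39.41 F [ 0.84  1.2  -5.6 ] M [-0.2  -0.57 -0.21] open 0.0263 q [-0.382  0.366  1.802  0.02   0.991  0.295]
```

View pics/scene_f.png

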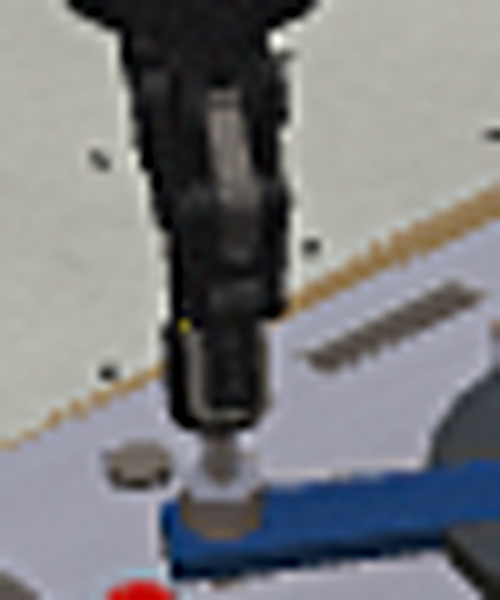

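The pin shows below the knob and Fz still equals the free spring force. I'll keep lowering.

```bash
python3 -m handwheel '{"slide":[[0,0,-0.01],[0,0,0],[0,0,-0.01],[0,0,0],[0,0,0],[0,0,-0.01],[0,0,0],[0,0,0],[0,0,0],[0,0,0]],"twist":[[0,0,0],[0,0,0],[0,0,0],[0,0,0],[0,0,0],[0,0,0],[0,0,0],[0,0,0],[0,0,0],[0,0,0]],"gripper":[0.15,0.15,0.15,0.15,0.15,0.15,0.15,0.15,0.15,0.15]}' 40; python3 -c "
from h import *
st()"
```

```text
time: 14.65
tool_pos: [0.4893, -0.1438, 0.0755]
orientation: [0.294, 0.639, 0.311, -0.639]
ft_force: [0.7, 1.2, -5.8]
opening: 0.0267
t 14.65 tcp [ 0.4893 -0.1438  0.0755] x [-0.01   0.022 -1.   ] y [ 0.772 -0.635 -0.022] yaw_y deg -39.41 F [ 0.65  1.23 -5.76] M [-0.16 -0.52 -0.25] open 0.0267 q [-0.382  0.368  1.804  0.02   0.987  0.295]
```

```bash
python3 -m handwheel '{"slide":[[0,0,-0.01],[0,0,0],[0,0,-0.01],[0,0,0],[0,0,-0.01],[0,0,0],[0,0,-0.01],[0,0,0],[0,0,0],[0,0,0]],"twist":[[0,0,0],[0,0,0],[0,0,0],[0,0,0],[0,0,0],[0,0,0],[0,0,0],[0,0,0],[0,0,0],[0,0,0]],"gripper":[0.15,0.15,0.15,0.15,0.15,0.15,0.15,0.15,0.15,0.15]}' 40; python3 -c "
from h import *
st()"
```

```text
time: 15.65
tool_pos: [0.4894, -0.1438, 0.0734]
orientation: [0.294, 0.639, 0.311, -0.639]
ft_force: [1.6, 0.8, -5.1]
opening: 0.0263
t 15.65 tcp [ 0.4894 -0.1438  0.0734] x [-0.01   0.022 -1.   ] y [ 0.772 -0.635 -0.022] yaw_y deg -39.42 F [ 1.64  0.77 -5.08] M [-0.2  -0.49 -0.23] open 0.0263 q [-0.382  0.371  1.806  0.02   0.982  0.295]
```

In the hole. I'll lower the remaining 4 mm in two calls.

```bash
python3 -m handwheel '{"slide":[[0,0,-0.01],[0,0,0],[0,0,-0.01],[0,0,0],[0,0,-0.01],[0,0,0],[0,0,-0.01],[0,0,0],[0,0,-0.01],[0,0,0]],"twist":[[0,0,0],[0,0,0],[0,0,0],[0,0,0],[0,0,0],[0,0,0],[0,0,0],[0,0,0],[0,0,0],[0,0,0]],"gripper":[0.15,0.15,0.15,0.15,0.15,0.15,0.15,0.15,0.15,0.15]}' 40; python3 -c "
from h import *
st();snap('scene','g',(250,165,50,60,10))"
```

```text
time: 16.65
tool_pos: [0.4894, -0.1438, 0.0708]
orientation: [0.294, 0.64, 0.311, -0.639]
ft_force: [-0.5, 0.9, -5.2]
opening: 0.0267
t 16.65 tcp [ 0.4894 -0.1438  0.0708] x [-0.01   0.022 -1.   ] y [ 0.772 -0.635 -0.021] yaw_y deg -39.41 F [-0.47  0.85 -5.21] M [-0.24 -0.49 -0.17] open 0.0267 q [-0.382  0.374  1.809  0.02   0.976  0.295]
```

View pics/scene_g.png

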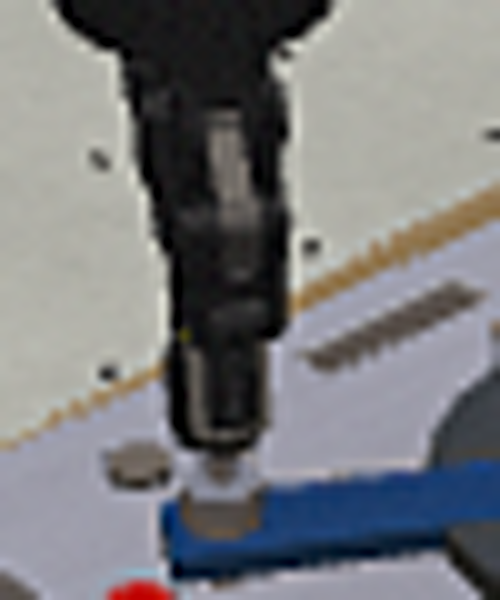

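The knob's underside is now just above the sleeve. I'll go down to the stop.

```bash
python3 -m handwheel '{"slide":[[0,0,-0.01],[0,0,0],[0,0,-0.01],[0,0,0],[0,0,-0.01],[0,0,0],[0,0,-0.008],[0,0,0],[0,0,0],[0,0,0]],"twist":[[0,0,0],[0,0,0],[0,0,0],[0,0,0],[0,0,0],[0,0,0],[0,0,0],[0,0,0],[0,0,0],[0,0,0]],"gripper":[0.15,0.15,0.15,0.15,0.15,0.15,0.15,0.15,0.15,0.15]}' 40; python3 -c "
from h import *
st()"
```

```text
time: 17.7
tool_pos: [0.4895, -0.1439, 0.0691]
orientation: [0.294, 0.64, 0.311, -0.639]
ft_force: [-0.3, 1.1, -4.4]
opening: 0.0265
t 17.7 tcp [ 0.4895 -0.1439  0.0691] x [-0.009  0.022 -1.   ] y [ 0.773 -0.635 -0.021] yaw_y deg -39.4 F [-0.33  1.1  -4.44] M [-0.15 -0.47 -0.19] open 0.0265 q [-0.382  0.377  1.811  0.02   0.971  0.294]
```

```bash
python3 -m handwheel '{"slide":[[0,0,0],[0,0,0],[0,0,0],[0,0,0],[0,0,0],[0,0,0],[0,0,0],[0,0,0],[0,0,0],[0,0,0]],"twist":[[0,0,0],[0,0,0],[0,0,0],[0,0,0],[0,0,0],[0,0,0],[0,0,0],[0,0,0],[0,0,0],[0,0,0]],"gripper":[0.35,0.4,0.5,0.6,0.7,0.8,0.9,1,1,1]}' 40; python3 -c "
from h import *
st();snap('scene','h',(250,165,50,60,10))"
```

```text
time: 18.7
tool_pos: [0.4896, -0.1448, 0.0706]
orientation: [0.295, 0.639, 0.31, -0.639]
ft_force: [-0.7, 0.0, -0.5]
opening: 0.0852
t 18.7 tcp [ 0.4896 -0.1448  0.0706] x [-0.009  0.02  -1.   ] y [ 0.774 -0.633 -0.02 ] yaw_y deg -39.31 F [-0.67  0.   -0.54] M [ 0.03 -0.04 -0.01] open 0.0852 q [-0.382  0.375  1.809  0.019  0.974  0.293]
```

View pics/scene_h.png

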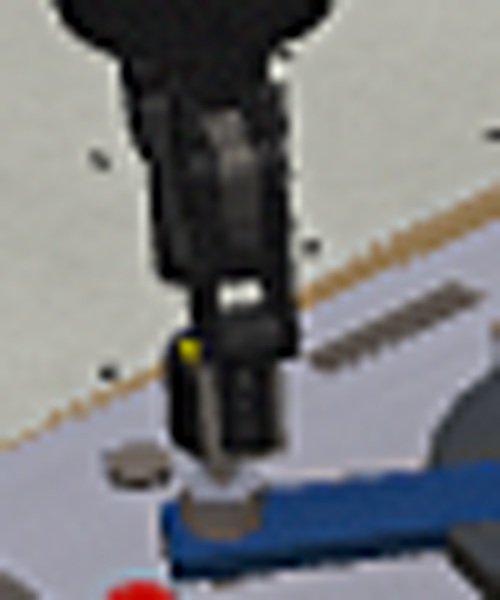

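The fingers are open around the knob and the forces are near zero. I'll go straight up, then move back to clear the cameras' view.

```bash
python3 -m handwheel '{"slide":[[0,0,0.1],[0,0,0.2],[0,0,0.3],[0,0,0.4],[0,0,0.5],[0,0,0.5],[0,0,0.5],[0,0,0.3],[0,0,0],[0,0,0]],"twist":[[0,0,0],[0,0,0],[0,0,0],[0,0,0],[0,0,0],[0,0,0],[0,0,0],[0,0,0],[0,0,0],[0,0,0]],"gripper":[1,1,1,1,1,1,1,1,1,1]}' && python3 -m handwheel '{"slide":[[0,0.3,0.2],[0,0.5,0.2],[0,0.6,0],[0,0.6,0],[0,0.6,0],[0,0.6,0],[0,0.6,0],[0,0.5,0],[0,0.3,0],[0,0,0]],"twist":[[0,0,0],[0,0,0],[0,0,0],[0,0,0],[0,0,0],[0,0,0],[0,0,0],[0,0,0],[0,0,0],[0,0,0]],"gripper":[1,1,1,1,1,1,1,1,1,1]}'; python3 -c "
from h import *
st();snap('scene','i',(225,165,130,100,6));snap('top','i',(262,135,115,112,5))"; python3 ecc.py pics/top_i.npz .978
```

```text
time: 19.75
tool_pos: [0.4887, -0.1443, 0.2222]
orientation: [0.296, 0.64, 0.31, -0.638]
ft_force: [0.3, -0.2, -0.2]
opening: 0.0853
time: 20.75
tool_pos: [0.4793, 0.103, 0.2383]
orientation: [-0.29, -0.636, -0.314, 0.643]
ft_force: [0.2, 0.2, 0.4]
opening: 0.0857
t 20.75 tcp [0.4793 0.103  0.2383] x [-0.023  0.026 -0.999] y [ 0.772 -0.635 -0.034] yaw_y deg -39.42 F [0.19 0.23 0.38] M [-0.    0.    0.05] open 0.0857 q [0.103 0.174 1.614 0.028 1.374 0.785]
pics/top_i.npz rot rad 0.97761196 cc 0.9887890486245016 centre [258.4113631  259.88117371] axis w [ 0.58074159 -0.03314398]
```

View pics/scene_i.png

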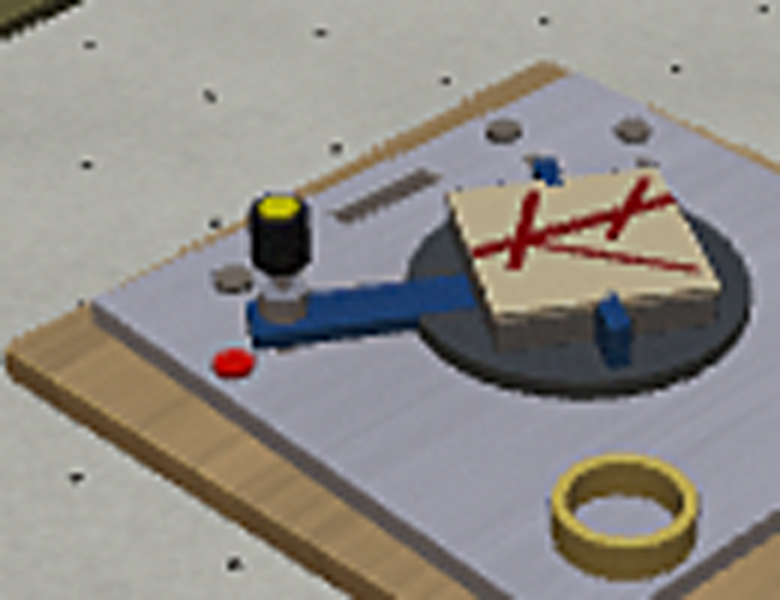

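View pics/top_i.png

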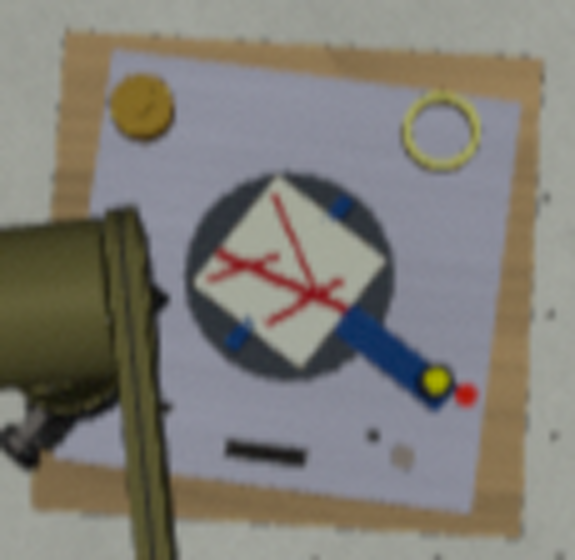

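The crank is at the hole beside the red marker, with the dot at (436,381) in the top crop. Last check: the knob's height from the scene depth against the start.

```bash
python3 - <<'E'
from h import *
def top(f,lo,hi):
    p,d,K,o,A=load(f); p=p.astype(int)
    m=(p[:,:,0]>150)&(p[:,:,1]>140)&(p[:,:,2]<90); v,u=np.nonzero(m); k=(u>lo[0])&(u<hi[0])&(v>lo[1])&(v<hi[1]); u,v=u[k],v[k]
    P=o+(A@(np.linalg.solve(K,np.stack([u,v,np.ones(len(u))]).astype(float))*d[v,u])).T
    print(f,len(u),P.mean(0),P.std(0), u.mean(),v.mean())
top('pics/scene0.npz',(275,170),(300,185)); top('pics/scene_i.npz',(262,190),(282,206))
f='pics/scene_i.npz'
a=ray(f,225+(280+.5)/6-.5,165+(208+.5)/6-.5,.112);print(a)
a=ray('pics/top_i.npz',262+(436.5)/5-.5,135+381.5/5-.5,.112)[:2]-[.48154,-.17391];print("dist to red",np.hypot(*a))
# pixel row prediction of the dot for lift 0 and 2 mm at scene-frame knob position
q=np.array([.58074,-.03317])+[.004,-.0043]-.145*np.array([np.cos(.8825),np.sin(.8825)])
for h in(.112,.114,.122):print(h,proj(f,[*q,h]))
E
```

```text
pics/scene0.npz 9 [ 0.43879043 -0.02358311  0.11165664] [0.00387368 0.00327095 0.00093689] 285.77777777777777 176.44444444444446
pics/scene_i.npz 16 [ 0.49102686 -0.14751822  0.11235956] [0.00439916 0.00393265 0.00102577] 271.1875 199.0
[ 0.49164566 -0.14797082  0.112     ]
dist to red 0.029813064638990867
0.112 [271.15433349 199.59455804]
0.114 [271.12214963 198.98387626]
0.122 [270.99278142 196.52914252]
```

```bash
python3 - <<'E'
from h import *
def top(f,lo,hi):
    p,d,K,o,A=load(f); p=p.astype(int)
    m=(p[:,:,0]>150)&(p[:,:,1]>140)&(p[:,:,2]<90); v,u=np.nonzero(m); k=(u>lo[0])&(u<hi[0])&(v>lo[1])&(v<hi[1]); u,v=u[k],v[k]
    P=o+(A@(np.linalg.solve(K,np.stack([u,v,np.ones(len(u))]).astype(float))*d[v,u])).T
    return P[:,2].mean()
print("home",[round(top(f'pics/{n}.npz',(275,170),(300,185))*1e3,2) for n in('scene0','scene1','scene2','scene_a')])
z=[top(snap('scene',f'z{i}',save=False),(262,190),(282,206))*1e3 for i in range(8)];print("now",np.round(z,2),np.mean(z)); st()
E
```

```text
home [np.float64(111.66), np.float64(111.57), np.float64(111.57), np.float64(112.51)]
now [111.45 111.7  111.28 111.82 111.12 111.7  111.52 111.5 ] 111.51071364062706
t 21.25 tcp [0.4807 0.0997 0.2389] x [-0.021  0.025 -0.999] y [ 0.769 -0.638 -0.032] yaw_y deg -39.67 F [ 0.61  0.01 -0.58] M [-0.02 -0.01  0.02] open 0.0854 q [0.097 0.174 1.613 0.027 1.373 0.784]
```

The knob top is at 111.5 mm, against 111.8 mm at the start, so the pin is fully home.

```bash
python3 -c "
from plant import robot
print(robot.hand_in())"
```

```text
the job is handed in; nothing more can be done
None
```

The pin is fully home in the hole beside the red marker, the knob is let go and the job is handed in; no verdict came back. I drew the pin up about 13 mm over the loading slot and swung the crank about 0.98 rad. I then lowered the pin in steps of about 0.5 mm straight into the hole and let go. The run took about 21 s of the 72 s allowed.

**Last checks before handing in:**
- **Pin depth:** the knob top averages 111.5 mm, against 111.6–112.5 mm when home at the start, so the pin is down on its stop to within about half a millimetre.
- **Position:** the knob's axis is about 30 mm from the marker seen from above (limit 42 mm). The turntable's rotation measured 0.978 rad, which matches the hole.
- **Forces:** wrist forces stayed at or below about 8 N at every reading I took. While lowering, only the spring force showed, with no sign of the pin pressing on the plate.
- **Bystanders:** in the last pictures the tape roll and weight looked unmoved. I did not check the others separately; the arm did not go near them at low height.

**What disagreed:**
- **Cameras:** the two cameras differed by about 5 mm in absolute position, so I steered by relative measurements.
- **TCP height:** the fingertips looked about 20 mm higher than the reported TCP height suggested, so I set the grasp height by sight.
- **Swing angle:** the TCP-based estimate was about 0.03 rad off the image-based one. I used the images.

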